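# Fit a fresh filter core and set the air valve in the casting workshop

### The arm

A 6-joint arm with a two-finger parallel gripper is mounted at the origin on the work surface. World frame = base frame: x ahead of the robot, y to its left, z up, the work surface at z = 0. Lengths are in m, angles in rad, forces in N, time in s.
With the tool pointing down it reaches from about 0.15 to 0.775 m from the base axis. Payload 6.1 kg.
Tool frame: the origin (TCP) lies midway between the tips of the shut fingers; the grasp point (between the pads) lies 19 mm behind it; z points along the fingers, y is the line along which they close (so a half turn about z gives the same grasp; the last joint's range is limited). The gripper opens to 85 mm and grips with 20 to 120 N. Pads are 22 mm wide; open, the fingers measure 114 mm over their backs; the gripper's body (76 mm by 85 mm) begins 54 mm behind the grasp point. The pads swing forward as they close: fully open they stand 13 mm farther back than shut.
Start: joints at [-1.167, 0.126, -0.04, 1.405, 0, 1.571], TCP at [0.206, -0.483, 0.231] pointing down, gripper open.
Joint ranges: [-2.72, 2.72], [-0.95, 1.95], [-1.27, 1.35], [-1.78, 2.02], [-1.46, 1.47], [-3.14, 3.14]. Speed limits (rad/s): [2.39, 2.39, 3.01, 3.14, 3.14, 3.14].

### API

Orientations are given as a 3x3 rotation matrix whose columns are the frame's x, y, z axes.
In Python, from plant import telemetry, eyes, hand_in gives the robot as it stands.
- The arm moves only by the tool apply_moves, never from a script. Its argument "moves" is a list of rows, each a list of 5 numbers: the opening, from 0 (shut) to 1 (fully open), then the shift along the tool's x, y, z each as a share of 50 mm, from -1 to 1, then the turn about the tool's z as a share of 90 degrees, from -1 to 1. A call has 1 to 20 rows; each row shifts and turns the commanded pose from where the row before left it, along the tool's axes as they then stand; what a row does not reach is not made up. A row lasts 1/10 s, in which the tool goes at most 50 mm and 8.59 degrees, less where a joint would pass 70% of its speed; a pose out of reach is approached as far as the arm can. A call with a number of a shift or a turn outside -1 to 1 is refused whole. A call with a gripper value outside its range is refused whole. The fingers move at their own pace and stop on an object; "grip_force" is the grip in N (left out, the last holds). Time passes only in rows, so rows that do not move let the fingers close. It gives the time, the measured TCP pose, the force, the opening and the grip force at its end, in the units of the state.
- telemetry.get_state(): the state, without advancing time (a new reading comes with each control period).
- eyes.get_image(name): name is "scene" or "top"; returns a dict with "frame" (384x512x3 uint8, red, green, blue), "range_z" (384x512 float32, m along the optical axis (not along the pixel's ray), 0 where there is no reading), "camera_matrix" (3x3 intrinsics, pixels), "R" (3x3) and "t" (3): a world point X has camera coordinates R X + t. Camera axes: x right, y down, z forward; pixel columns grow to the right and rows downward; lengths in m; the calibration is good to about 2 mm. A picture is of the moment at which its call begins.
- hand_in(): hands the job in; it is judged then, once.
The state is a dict: "time": time; "joints": joint angles; "qvel": joint speeds; "joint_torque": joint torques, N m; "tool_pos": TCP position; "orientation": TCP orientation; "force": force on the tool from outside, world axes, zero at the start; "torque": the same for the moment, N m; "gripper_width": finger opening in m; "grip_force": force on a finger pad.
Only numpy, scipy, OpenCV 4.12 (cv2) and the standard library are available. Lean on these libraries where they do the work, as an engineer would, in place of code of your own. Each camera call takes 0.05 s, during which the arm holds its last target. There are 200 camera calls.

### The job

Push the red valve lever fully shut. With the valve kept shut, lower the fresh white filter core with green ends gently over the upright pipe of the green stand until it sits on its seat, and swing the stand's arm fully home over the core; then push the red lever open again until it points at the yellow marker on its dial and leave it there. Do not disturb the blue lever, the used core, the mug or the clay mould.

Things in the scene. Friction and masses are not known exactly. Their poses are not given: they have to be found in the camera images.
- valve: Fixed block of the red-lever valve: steel foot 120 x 110 mm, brass body, level pipe along its y (28 mm diameter, from 105 mm one side to 105 mm the other, top 44 mm up), white round dial (radius 72 mm, top face 52 mm up). Origin: underside centre, on the vertical lever axis. The shut lever points to its -x, the fully open lever (90 degrees) to its +y, over the pipe.
- lever (a joint): Angle of the red lever in rad: 0 = shut (against its stop), grows clockwise seen from above, 1.57 = fully open (stop). Stiff with friction (about 0.25 N m), stays where left. The lever is level: red grip 22 mm wide, 20 mm high (74 to 94 mm above the table), from 45 to 140 mm from the axis.
- lever_tip (a point): Point in the middle of the red grip's cross-section, 130 mm from the lever axis, 84 mm above the table; its frame turns with the lever and its -x points outwards along the lever.
- mark (a joint): Angle of the yellow set marker on the red lever's dial, in the same measure as the lever: the lever is set right when both angles agree. It stays put.
- mark_tip (a point): Top of the yellow marker, a tab 44 mm wide at the dial's rim, 84 mm from the lever axis, 59 mm above the table; its -x points outwards. It lies below the lever, so the lever passes over it; when set, the 22 mm wide lever lies centred over the tab.
- lever2_tip (a point): The same point on the blue lever of the second, like valve, which must be left as it is (the two valves may change places).
- core: Fresh filter core: upright hollow cylinder, white with green ends, 56 mm outer diameter at the ends (53 mm between), 110 mm tall, through bore 27 mm, about 0.25 kg. Origin: centre of its underside. It stands on the table.
- used_core: Used filter core, same shape, brown with black ends. Stays where it is.
- stand: Fixed green filter stand, foot 140 x 200 x 20 mm. Origin: underside, on the axis of the upright steel pipe (20 mm diameter, top 135 mm above the table, tapered over the last 10 mm). At its +y, 85 mm from the pipe, a post (20 mm diameter, to 166 mm up) carries the swing arm.
- seat (a point): Centre of the round seat (radius 38 mm, 30 mm above the table) around the foot of the pipe: the core's underside belongs here.
- swing (a joint): Angle of the swing arm in rad: 0 = home, over the pipe (against its stop); grows clockwise seen from above as it swings away, pointing along the stand's -x at 1.57; 2.1 is the far stop. Friction 0.15 N m, stays where left. The arm is 18 mm wide, 152 to 164 mm up, 120 mm long, its pad's underside 148 mm up (8 mm over a seated core).
- swing_knob (a point): Middle of the upright orange knob near the arm's end (22 mm diameter, from 164 to 207 mm above the table), 115 mm from the post's axis, 186 mm up.
- mug: White mug, radius 36 mm, 85 mm tall, stays where it is. Origin under its centre.
- mould: Open reddish clay casting mould, radius 85 mm, 50 mm tall, stays where it is. Origin under its centre.
There are look-alikes about, which are no part of the job. Leave any orange or pink look-alike of the core alone.

How it is judged:
By the outcome, as a careful person would: the job done as asked, in the order asked, and still so for the second after the job is handed in, with the robot touching nothing.
It also fails if it takes over 72 s, if anything falls off the work surface, if the arm or the gripper's body presses on something with over 40 N, if the wrist force passes 120 N, or if a joint passes its speed limit or range.

## Working session

There is one attempt and no reset: what is moved stays moved. The work goes in short steps, Python scripts to look and compute and a tool call to move; the robot and the scene stay as the last step left them, time stands still between calls to the robot, and variables do not carry over. Pictures are saved under pics/ and viewed, at most 10 in all, crops included, and the job is handed in when it is done.

Besides the shell and the picture viewer there is one more tool, called after "Emit:" as name(argument=value, ...), one argument or row to a line, values as JSON. apply_moves: Moves the arm, as the interface text tells. Shift numbers are shares of 50 mm and turn numbers shares of 90 degrees, none past 1 either way. Its arguments: {"type":"object","properties":{"moves":{"type":"array"},"grip_force":{"type":"number"}},"required":["moves"]}

```bash
mkdir -p pics
cat > h.py <<'E'
import numpy as np, cv2
from plant import telemetry, eyes, hand_in
def grab(n):
    d=eyes.get_image(n); d['n']=n; return d
def cloud(d):
    z=d['range_z']; K=np.array(d['camera_matrix']); v,u=np.indices(z.shape)
    P=np.stack([(u-K[0,2])/K[0,0]*z,(v-K[1,2])/K[1,1]*z,z],-1)
    W=(P-np.array(d['t']))@np.array(d['R']); W[z==0]=np.nan
    return W
def save(d,name,crop=None,s=1):
    f=d['frame'][:,:,::-1]
    if crop: f=f[crop[1]:crop[3],crop[0]:crop[2]]
    cv2.imwrite('pics/'+name,cv2.resize(f,None,fx=s,fy=s,interpolation=cv2.INTER_CUBIC))
E
python3 - <<'E'
from h import *
for n in('scene','top'):
    d=grab(n); save(d,n+'0.png',None,1.5); np.savez(n+'0.npz',W=cloud(d),F=d['frame'],K=d['camera_matrix'],R=d['R'],t=d['t'])
    print(n,-np.array(d['R']).T@d['t'])
s=telemetry.get_state(); print(s['time'],s['tool_pos'],s['orientation'],s['gripper_width'])
E
```

```text
scene [ 1.64114279 -0.53535974  1.24903393]
top [0.48784748 0.04042751 1.59501346]
0.1 [ 0.20613102 -0.48244667  0.23060092] [[ 9.19559883e-01  3.92949466e-01 -5.82283395e-04]
 [ 3.92949896e-01 -9.19558954e-01  1.30729153e-03]
 [-2.17444014e-05 -1.43094105e-03 -9.99998976e-01]] 0.08556721289006168
```

View pics/top0.png

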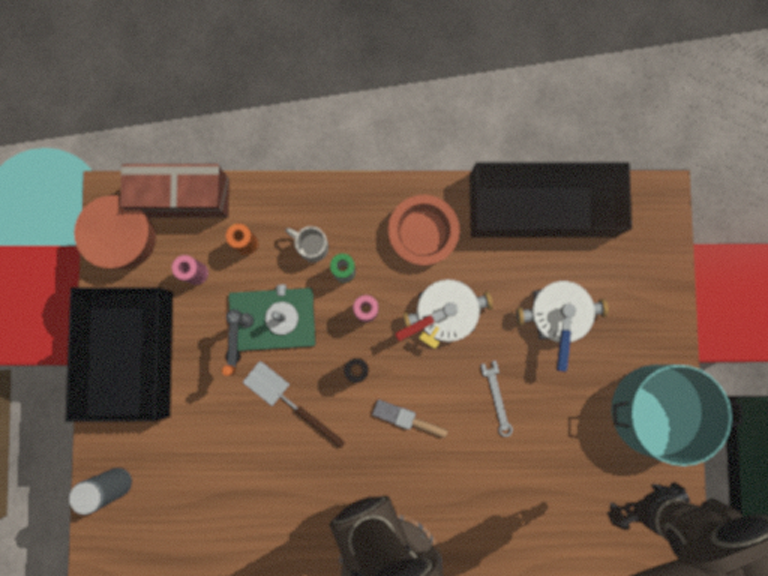

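View pics/scene0.png

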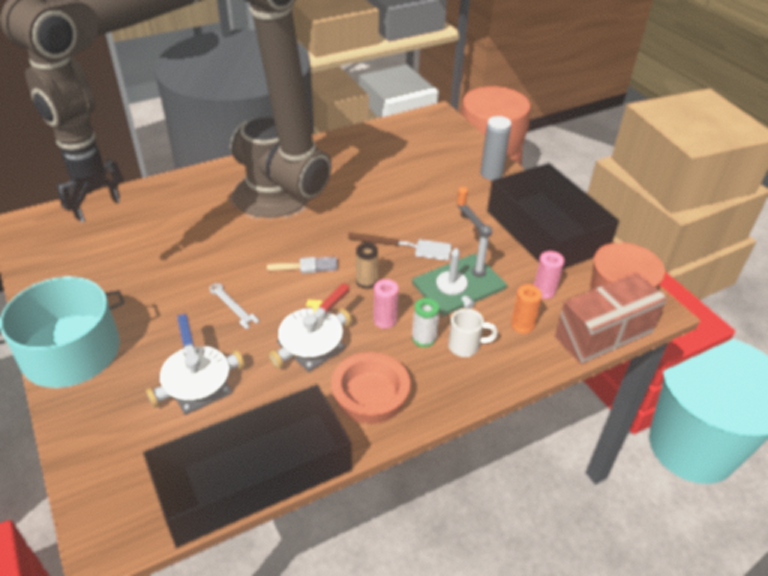

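The pictures show (1.5x pixels, top view, +x up and +y left):

- **Red valve:** dial at (450,310), lever pointing to about (400,335), yellow tab at (430,337).
- **Blue valve:** (565,310).
- **Stand:** pipe at (282,318), post at (238,318), orange knob at (228,370).
- **Other objects:** mug (311,242), mould (424,230).
- **Core candidates:** green-ended white (342,266), pink (365,308) and (185,268), orange (238,237), black/brown (356,370). Only (342,266), or (426,322) in the scene view, has a white body with green ends, so it is the fresh core.

I'll confirm that in one crop and measure from both views.

Run:
```python
from h import *
T=np.load('top0.npz');S=np.load('scene0.npz')
a=cv2.resize(T['F'][150:270,140:340,::-1],None,fx=4,fy=4,interpolation=cv2.INTER_CUBIC)[:480,:800]
cv2.imwrite('pics/crop1.png',a)
def hsv(F): return cv2.cvtColor(F,cv2.COLOR_RGB2HSV).astype(int)
rng={'red':((0,6),150,80),'yellow':((22,34),130,120),'orange':((7,14),190,150),'green':((50,75),110,60),'blue':((105,125),120,60)}
for n,D in(('top',T),('scene',S)):
    H=hsv(D['F']);W=D['W']
    for c,(h,s,v) in rng.items():
        m=(H[...,0]>=h[0])&(H[...,0]<=h[1])&(H[...,1]>s)&(H[...,2]>v)
        m&=(W[...,2]>.02)&(W[...,2]<.25)&(W[...,0]>.1)
        k,l,st,_=cv2.connectedComponentsWithStats(m.astype(np.uint8))
        for i in range(1,k):
            if st[i,4]>=8:
                P=W[l==i]; lo,hi=np.percentile(P,[3,97],axis=0)
                print(n,c,st[i],np.median(P,0).round(3),lo.round(3),hi.round(3))
    for nm,zr in(('white dial',(.045,.058)),):
        m=(H[...,1]<50)&(H[...,2]>130)&(W[...,2]>zr[0])&(W[...,2]<zr[1])
        k,l,st,_=cv2.connectedComponentsWithStats(m.astype(np.uint8))
        for i in range(1,k):
            if st[i,4]>=60:
                P=W[l==i];c,r=cv2.minEnclosingCircle(P[:,:2].astype(np.float32));print(n,nm,st[i],np.round(c,4),round(r,4),np.median(P[:,2]).round(3))
```

```text
top red [264 212  24  15 129] [ 0.553 -0.051  0.093] [ 0.532 -0.089  0.087] [ 0.574 -0.017  0.099]
top yellow [280 220  13  12  70] [ 0.528 -0.094  0.058] [ 0.512 -0.109  0.052] [ 0.544 -0.074  0.063]
top green [221 170  14  15 100] [0.694 0.112 0.109] [0.674 0.088 0.102] [0.719 0.132 0.115]
top blue [373 221   6  25  71] [ 0.497 -0.394  0.092] [ 0.463 -0.404  0.086] [ 0.541 -0.384  0.097]
top white dial [ 279  187   41   41 1028] [ 0.5963 -0.1385] 0.073 0.051
top white dial [352 188  45  40 890] [ 0.5921 -0.4037] 0.0792 0.051
scene red [215 190  17  15  78] [ 0.558 -0.053  0.093] [ 0.54  -0.092  0.089] [ 0.578 -0.022  0.098]
scene white dial [186 206  42  32 899] [ 0.6033 -0.1449] 0.0774 0.051
scene white dial [ 107  232   45   35 1085] [ 0.5977 -0.4109] 0.0743 0.051
```

View pics/crop1.png

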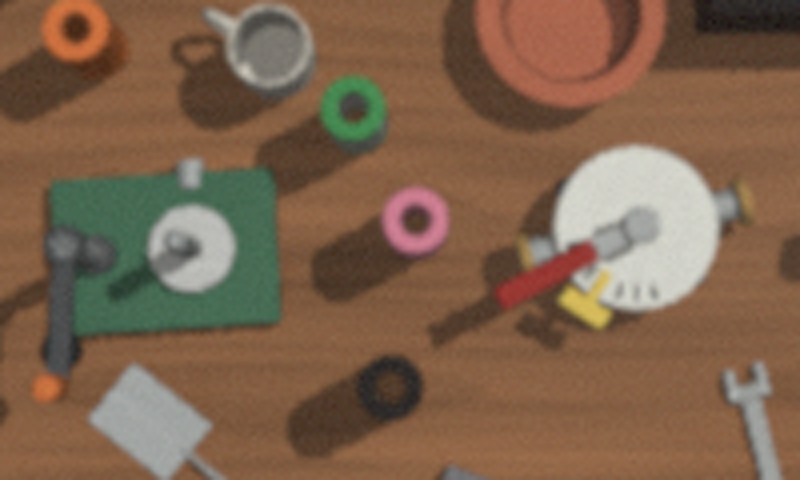

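The crop confirms it: crop (355,108) is the white-bodied core with green ends, standing between the mug and the pink look-alike. Next I'll refine the positions.

```bash
cat >> h.py <<'E'
def plane(D,uv,z):
    K,R,t=D['K'],D['R'],np.array(D['t']); uv=np.atleast_2d(uv).astype(float)
    r=np.c_[uv,np.ones(len(uv))]@np.linalg.inv(K).T@R; c=-R.T@t
    return (c+r*((z-c[2])/r[:,2])[:,None])[:,:2]
def disc(D,box,cond,z,fill=True):
    """mask inside box, outer contour -> plane z -> ellipse fit centre"""
    x0,y0,x1,y1=box; m=np.zeros(D['F'].shape[:2],np.uint8)
    m[y0:y1,x0:x1]=cond(D)[y0:y1,x0:x1]; n,l,st,_=cv2.connectedComponentsWithStats(m)
    m=(l==1+st[1:,4].argmax()).astype(np.uint8)
    c=max(cv2.findContours(m,0,1)[0],key=len)
    f=np.zeros_like(m); cv2.drawContours(f,[c],-1,1,-1); v,u=np.nonzero(f)
    P=plane(D,np.c_[u,v],z); return P.mean(0).round(4), np.round(P.max(0)-P.min(0),4), np.nanmedian(D['W'][m>0],0).round(4)
def hsv(F): return cv2.cvtColor(F,cv2.COLOR_RGB2HSV).astype(int)
E
python3 - <<'E'
from h import *
L=lambda n:dict(np.load(n+'0.npz')); T=L('top');S=L('scene')
g=lambda D:(lambda H:(H[...,0]>45)&(H[...,0]<80)&(H[...,1]>80)&(H[...,2]>40))(hsv(D['F']))
print('core T',disc(T,(215,165,240,190),g,.11))
zw=lambda a,b:(lambda D:(D['W'][...,2]>a)&(D['W'][...,2]<b))
print('core T z',disc(T,(215,165,240,190),zw(.09,.13),.11))
print('core S z',disc(S,(270,195,297,232),zw(.1,.13),.11))
w=lambda D:(lambda H:(H[...,1]<60)&(H[...,2]>110))(hsv(D['F']))
print('seat T',disc(T,(170,195,205,230),lambda D:w(D)&zw(.022,.04)(D),.03))
print('seat S',disc(S,(285,175,320,200),lambda D:w(D)&zw(.022,.04)(D),.03))
print('pipe T',disc(T,(175,195,205,225),zw(.11,.15),.135))
print('pipe S',disc(S,(290,155,313,200),zw(.115,.145),.135))
o=lambda D:(lambda H:(H[...,0]>3)&(H[...,0]<18)&(H[...,1]>150)&(H[...,2]>100))(hsv(D['F']))
print('knob T',disc(T,(140,235,165,255),zw(.17,.23),.207)); print('knob S',disc(S,(298,115,320,140),o,.186))
print('post T',disc(T,(150,200,175,225),zw(.14,.2),.166)); 
print('arm T',disc(T,(140,200,168,250),zw(.14,.175),.164))
d=lambda D:zw(.044,.06)(D)&w(D)
print('dial T',disc(T,(270,180,325,230),d,.052)); print('dial S',disc(S,(180,200,235,245),d,.052))
for n,D in (('T',T),('S',S)):
    H=hsv(D['F']); m=((H[...,0]<7)|(H[...,0]>174))&(H[...,1]>140)&zw(.08,.105)(D)
    v,u=np.nonzero(m); P=plane(D,np.c_[u,v],.094)
    b=(np.abs(P-[.555,-.05])<.08).all(1);print(n,'lever',cv2.fitLine(P[b].astype(np.float32),2,0,.01,.01).ravel().round(4),P[b].min(0),P[b].max(0))
    m=(H[...,0]>20)&(H[...,0]<36)&(H[...,1]>110)&(H[...,2]>90)&zw(.045,.07)(D); v,u=np.nonzero(m);P=plane(D,np.c_[u,v],.059);b=(np.abs(P-[.53,-.09])<.06).all(1);print('mark',P[b].mean(0),b.sum())
# free-space check
for nm,b in(('mug',(190,150,222,175)),('used',(228,238,248,258)),('pink',(233,195,255,217)),('mould',(258,128,308,178))):
    print(nm,disc(T,b,zw(.03,.13),.1 if nm!='mould' else .05))
E
```

```text
core T (array([0.6958, 0.1095]), array([0.0514, 0.0509]), array([0.6988, 0.1116, 0.1073]))
core T z (array([0.6947, 0.1078]), array([0.0548, 0.0543]), array([0.6954, 0.1083, 0.1077]))
core S z (array([0.7045, 0.1033]), array([0.0614, 0.0593]), array([0.7022, 0.1048, 0.1077]))
seat T (array([0.5818, 0.254 ]), array([0.0746, 0.078 ]), array([0.5812, 0.2502, 0.0288]))
seat S (array([0.5919, 0.2494]), array([0.0869, 0.0899]), array([0.5919, 0.2469, 0.0285]))
pipe T (array([0.5799, 0.2522]), array([0.0166, 0.0199]), array([0.5795, 0.2529, 0.1298]))
pipe S (array([0.5975, 0.2444]), array([0.0295, 0.0246]), array([0.5911, 0.25  , 0.1275]))
knob T (array([0.4621, 0.3397]), array([0.0187, 0.028 ]), array([0.4618, 0.3403, 0.205 ]))
knob S (array([0.4646, 0.3432]), array([0.0551, 0.0444]), array([0.471 , 0.3384, 0.1941]))
post T (array([0.5655, 0.3387]), array([0.0551, 0.0324]), array([0.5688, 0.3391, 0.1637]))
arm T (array([0.531 , 0.3393]), array([0.1354, 0.0325]), array([0.5316, 0.3391, 0.1626]))
dial T (array([ 0.5988, -0.1417]), array([0.1408, 0.1621]), array([ 0.6001, -0.1442,  0.0505]))
dial S (array([ 0.6102, -0.1454]), array([0.1458, 0.1572]), array([ 0.6126, -0.149 ,  0.0509]))
T lever [ 0.4762 -0.8794  0.5523 -0.0509] [ 0.52888404 -0.09214725] [ 0.57633742 -0.01343304]
mark [ 0.52982262 -0.09309143] 76
S lever [ 0.4655 -0.8851  0.5603 -0.0554] [ 0.53258377 -0.09627165] [ 0.58758922 -0.01587474]
mark [ 0.53035736 -0.10008397] 34
mug (array([0.7492, 0.1816]), array([0.0763, 0.0926]), array([0.7674, 0.1898, 0.0704]))
used (array([0.4585, 0.0768]), array([0.0536, 0.0505]), array([0.4586, 0.078 , 0.1085]))
pink (array([0.5992, 0.0548]), array([0.0579, 0.0544]), array([0.5996, 0.0543, 0.1076]))
mould (array([ 0.7882, -0.0825]), array([0.1657, 0.1672]), array([ 0.796 , -0.0854,  0.0479]))
```

Decision: turn the tool so that tool x = world +y and tool y = world +x, with the fingers shut. First I'll push the lever shut from its +x/+y side at about 110 mm radius, passing above the tab.

Emit:
apply_moves(
  moves=[
    [0,0,0,0,-0.09],
    [0,0,0,0,-0.09],
    [0,0,0,0,-0.09],
    [0,0,0,0,-0.09],
    [0,0,0,0,-0.09],
    [0,0,0,0,-0.09],
    [0,0,0,0,-0.09],
    [0,0,0,0,-0.09],
    [0,0,0,0,-0.0229],
    [0,0.6,0.5,0,0],
    [0,0.6,0.5,0,0],
    [0,0.6,0.5,0,0],
    [0,0.6,0.5,0,0],
    [0,0.6,0.5,0,0],
    [0,0.6,0.5,0,0],
    [0,0.6,0.5,0,0],
    [0,0.6,0.5,0,0],
    [0,0.6,0.5,0,0],
    [0,0.6,0.5,0,0],
    [0,0.6,0.5,0,0],
  ],
)

```text
time: 2.1
tool_pos: [0.4819, -0.1513, 0.231]
orientation: [[-0.0, 1.0, -0.0], [1.0, 0.0, 0.0], [0.0, -0.0, -1.0]]
force: [-0.0, -0.5, 0.3]
gripper_width: -0.0001
grip_force: 0.0
```

Emit:
apply_moves(
  moves=[
    [0,0.43,0.35,0,0],
    [0,0.43,0.35,0,0],
    [0,0.43,0.35,0,0],
    [0,0.43,0.35,0,0],
    [0,0.43,0.35,0,0],
    [0,0.43,0.35,0,0],
    [0,0,0,0.4,0],
    [0,0,0,0.4,0],
    [0,0,0,0.4,0],
    [0,0,0,0.4,0],
    [0,0,0,0.4,0],
    [0,0,0,0.4,0],
    [0,0,0,0.4,0],
    [0,0,0,0.34,0],
    [0,0,0,0,0],
  ],
)

```text
time: 3.6
tool_pos: [0.5842, -0.0237, 0.0713]
orientation: [[0.0, 1.0, -0.005], [1.0, -0.0, 0.0], [0.0, -0.005, -1.0]]
force: [-1.0, -0.2, 0.6]
gripper_width: 0.0002
grip_force: 0.0
```

Run:
```python
from h import *
ax=np.array([.600,-.140]); p=np.array([.587,-.022])
for th in list(range(118,200,10))+[200]:
    t=np.radians(th); q=ax+.11*np.array([np.cos(t),np.sin(t)])+.026*np.array([np.sin(t),-np.cos(t)])
    d=(q-p)/.05; print(th,q.round(3),'x,y shares',d[1].round(2),d[0].round(2)); p=q
```

```text
118 [ 0.571 -0.031] x,y shares -0.17 -0.31
128 [ 0.553 -0.037] x,y shares -0.13 -0.37
138 [ 0.536 -0.047] x,y shares -0.2 -0.34
148 [ 0.52 -0.06] x,y shares -0.25 -0.3
158 [ 0.508 -0.075] x,y shares -0.3 -0.25
168 [ 0.498 -0.092] x,y shares -0.34 -0.2
178 [ 0.491 -0.11 ] x,y shares -0.37 -0.14
188 [ 0.487 -0.13 ] x,y shares -0.39 -0.07
198 [ 0.487 -0.149] x,y shares -0.39 -0.0
200 [ 0.488 -0.153] x,y shares -0.08 0.01
```

Emit:
apply_moves(
  moves=[
    [0,-0.08,-0.13,0,0],
    [0,-0.08,-0.13,0,0],
    [0,-0.07,-0.18,0,0],
    [0,-0.07,-0.18,0,0],
    [0,-0.1,-0.17,0,0],
    [0,-0.1,-0.17,0,0],
    [0,-0.12,-0.15,0,0],
    [0,-0.12,-0.15,0,0],
    [0,-0.15,-0.13,0,0],
    [0,-0.15,-0.13,0,0],
    [0,-0.17,-0.1,0,0],
    [0,-0.17,-0.1,0,0],
    [0,-0.18,-0.07,0,0],
    [0,-0.18,-0.07,0,0],
    [0,-0.19,-0.04,0,0],
    [0,-0.19,-0.04,0,0],
    [0,0,0,0,0],
  ],
)

```text
time: 5.3
tool_pos: [0.4887, -0.1313, 0.0742]
orientation: [[0.002, 1.0, -0.001], [1.0, -0.002, -0.001], [-0.001, -0.001, -1.0]]
force: [0.1, 0.2, 0.4]
gripper_width: 0.0
grip_force: 0.0
```

```bash
cat >> h.py <<'E'
def lever(ax=(.600,-.140)):
    d=grab('top'); d['F']=d['frame']; d['K']=np.array(d['camera_matrix']); d['R']=np.array(d['R']); d['W']=cloud(d)
    H=hsv(d['F']); z=d['W'][...,2]; m=((H[...,0]<7)|(H[...,0]>174))&(H[...,1]>140)&(z>.08)&(z<.105)
    v,u=np.nonzero(m); P=plane(d,np.c_[u,v],.094); P=P[np.hypot(*(P-ax).T)<.16]
    l=cv2.fitLine(P.astype(np.float32),2,0,.01,.01).ravel(); c=P.mean(0)-ax
    print('lever n',len(P),'radial deg',np.degrees(np.arctan2(c[1],c[0]))%360,'line deg',np.degrees(np.arctan2(l[1],l[0]))%180, 'c',P.mean(0))
    return d
E
python3 -c "
from h import *
lever(); s=telemetry.get_state(); print(s['tool_pos'],s['force'])"
```

```text
Traceback (most recent call last):
  File "h.py", line 31, in lever
    l=cv2.fitLine(P.astype(np.float32),2,0,.01,.01).ravel(); c=P.mean(0)-ax
      ~~~~~~~~~~~^^^^^^^^^^^^^^^^^^^^^^^^^^^^^^^^^^
cv2.error: OpenCV(4.12.0) /io/opencv/modules/imgproc/src/linefit.cpp:50: error: (-215:Assertion failed) count > 0 in function 'fitLine2D_wods'
```

Emit:
apply_moves(
  moves=[
    [0,-0.15,0,0,0],
    [0,-0.15,0,0,0],
    [0,-0.15,0.01,0,0],
    [0,-0.1,0.01,0,0],
    [0,0,0,0,0],
  ],
)

```text
time: 5.85
tool_pos: [0.4894, -0.1437, 0.0741]
orientation: [[-0.008, 1.0, 0.0], [0.999, 0.008, 0.032], [0.032, 0.001, -0.999]]
force: [-1.7, 55.2, 14.3]
gripper_width: -0.0002
grip_force: 27.5
```

Run:
```python
from h import *
d=grab('scene'); save(d,'s1.png',(130,130,330,280),4); s=telemetry.get_state(); print(s['tool_pos'],s['force'])
```

```text
[ 0.48944653 -0.14369785  0.07415061] [-1.5569105  54.54232934 12.88474453]
```

View pics/s1.png

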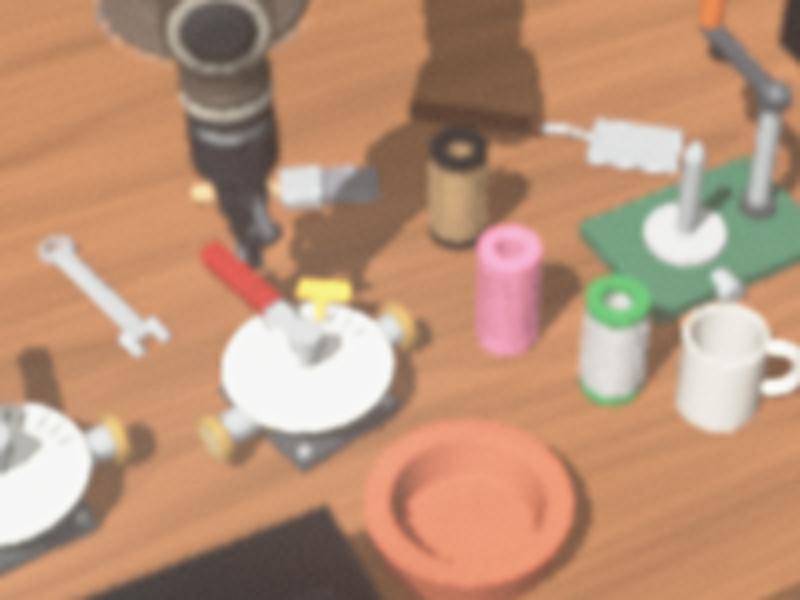

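The red lever (crop (240,280)) is hard against its stop at 55 N, pointing to -x, so it is shut. Nothing else has moved. I'll back off, rise and go over the core.

Emit:
apply_moves(
  moves=[
    [0,0.3,0,0,0],
    [0,0.5,0,0,0],
    [0,0,0,0,0],
    [0,0,0,-0.5,0],
    [0,0,0,-0.7,0],
    [0,0,0,-0.7,0],
    [0,0,0,-0.7,0],
    [0,0,0,-0.6,0],
    [1,0.4,0.4,0,0],
    [1,0.5,0.45,0,0],
    [1,0.5,0.45,0,0],
    [1,0.5,0.45,0,0],
    [1,0.5,0.45,0,0],
    [1,0.5,0.45,0,0],
    [1,0.5,0.45,0,0],
    [1,0.5,0.45,0,0],
    [1,0.4,0.3,0,0],
    [1,0,0,0,0],
    [1,0,0,0,0],
  ],
)

```text
time: 7.8
tool_pos: [0.6831, 0.0969, 0.2334]
orientation: [[-0.0, 1.0, -0.001], [1.0, 0.0, -0.001], [-0.001, -0.001, -1.0]]
force: [-1.4, -0.2, -0.2]
gripper_width: 0.0849
grip_force: 0.0
```

```bash
python3 -c "
from h import *
s=telemetry.get_state(); print(s['tool_pos'],s['force'],s['orientation'],s['joints'])
lever()"
```

```text
[0.68305352 0.09694553 0.23344225] [-1.42402908 -0.19413092 -0.15805535] [[-2.34756278e-04  9.99999333e-01 -1.13066661e-03]
 [ 9.99999201e-01  2.33351259e-04 -1.24261740e-03]
 [-1.24235273e-03 -1.13095742e-03 -9.99998589e-01]] [ 1.41446622e-01  4.59926431e-01  4.10763492e-01  1.52292794e+00
 -1.07081149e-03  1.71200959e+00]
lever n 153 radial deg 191.88760985059872 line deg 15.105826 c [ 0.50425754 -0.16015448]
```

Emit:
apply_moves(
  moves=[
    [1,0.24,0.26,0,0],
    [1,0,0,0,0],
    [1,0,0,0.4,0],
    [1,0,0,0.5,0],
    [1,0,0,0.5,0],
    [1,0,0,0.5,0],
    [1,0,0,0.5,0],
    [1,0,0,0.5,0],
    [1,0,0,0.4,0],
    [1,0,0,0.26,0],
    [1,0,0,0,0],
    [1,0,0,0,0],
  ],
)

```text
time: 9.05
tool_pos: [0.6959, 0.1092, 0.0572]
orientation: [[0.001, 1.0, 0.001], [1.0, -0.001, -0.0], [-0.0, 0.001, -1.0]]
force: [-0.3, 0.5, 0.1]
gripper_width: 0.0853
grip_force: 0.0
```

Run:
```python
from h import *
s=telemetry.get_state(); print(s['tool_pos'],s['force'])
d=grab('scene'); save(d,'s2.png',(220,130,380,250),5)
```

```text
[0.69588369 0.10916653 0.05722062] [-0.34417762  0.48915876  0.13461334]
```

View pics/s2.png

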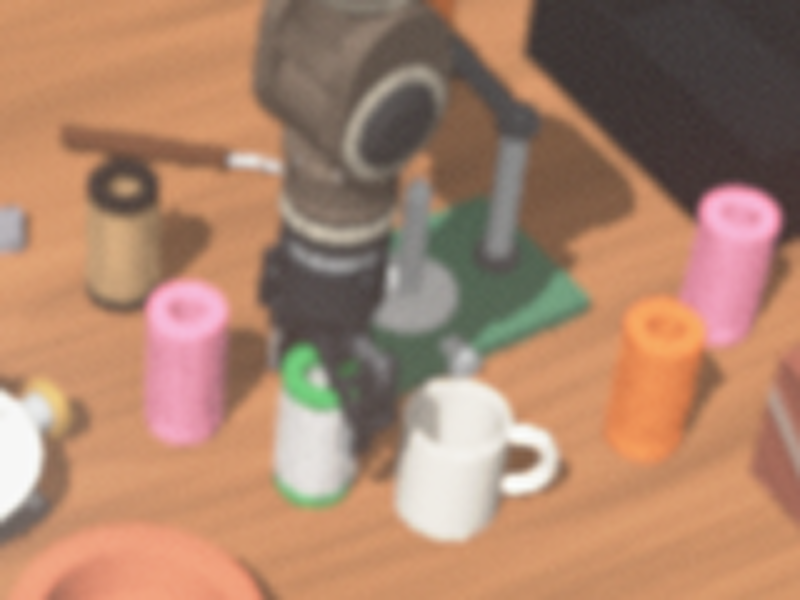

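The fingers straddle the core at crop (315,430), clear of the mug at (450,460) with no force, so I'll close and lift.

Emit:
apply_moves(
  moves=[
    [0.6,0,0,0,0],
    [0.6,0,0,0,0],
    [0.4,0,0,0,0],
    [0.4,0,0,0,0],
    [0.4,0,0,0,0],
    [0.4,0,0,0,0],
    [0.4,0,0,0,0],
    [0.4,0,0,-0.1,0],
    [0.4,0,0,-0.3,0],
    [0.4,0,0,-0.3,0],
    [0.4,0,0,0,0],
  ],
  grip_force=40,
)

```text
time: 10.2
tool_pos: [0.697, 0.1099, 0.0941]
orientation: [[0.0, 1.0, 0.003], [1.0, -0.0, 0.001], [0.001, 0.003, -1.0]]
force: [0.6, 0.7, -2.4]
gripper_width: 0.0524
grip_force: 41.7
```

Emit:
apply_moves(
  moves=[
    [0.4,0,0,-0.4,0],
    [0.4,0,0,-0.5,0],
    [0.4,0,0,-0.5,0],
    [0.4,0,0,-0.5,0],
    [0.4,0,0,-0.5,0],
    [0.4,0,0,-0.2,0],
    [0.4,0.27,-0.23,0,0],
    [0.4,0.29,-0.23,0,0],
    [0.4,0.29,-0.23,0,0],
    [0.4,0.29,-0.23,0,0],
    [0.4,0.29,-0.23,0,0],
    [0.4,0.29,-0.23,0,0],
    [0.4,0.29,-0.23,0,0],
    [0.4,0.29,-0.23,0,0],
    [0.4,0.29,-0.23,0,0],
    [0.4,0.28,-0.23,0,0],
    [0.4,0,0,0,0],
    [0.4,0,0,0,0],
    [0.4,0,0,0,0],
  ],
)

```text
time: 12.1
tool_pos: [0.581, 0.253, 0.2212]
orientation: [[0.0, 1.0, 0.0], [1.0, -0.0, -0.0], [-0.0, 0.0, -1.0]]
force: [-0.9, -0.6, -2.6]
gripper_width: 0.0521
grip_force: 42.1
```

Run:
```python
from h import *
s=telemetry.get_state(); print(s['tool_pos'],s['force'],s['gripper_width'])
d=grab('scene'); save(d,'s3.png',(250,90,370,190),6); 
d2=grab('top'); np.savez('s3.npz',W=cloud(d),F=d['frame'],K=d['camera_matrix'],R=d['R'],t=d['t'])
K,R,t=np.array(d['camera_matrix']),np.array(d['R']),np.array(d['t'])
for X in([.581,.2535,.135],[.581,.2535,.04],[*s['tool_pos'][:2],.165],[*s['tool_pos'][:2],.275]):
    p=K@(R@np.array(X)+t); print(p[:2]/p[2])
```

```text
[0.58104573 0.2530213  0.22123293] [-0.93822349 -0.57108327 -2.64433084] 0.05209844922053094
[302.75713452 165.43516317]
[300.40131204 184.64945934]
[303.43247684 159.10324885]
[306.46658443 134.31803816]
```

View pics/s3.png

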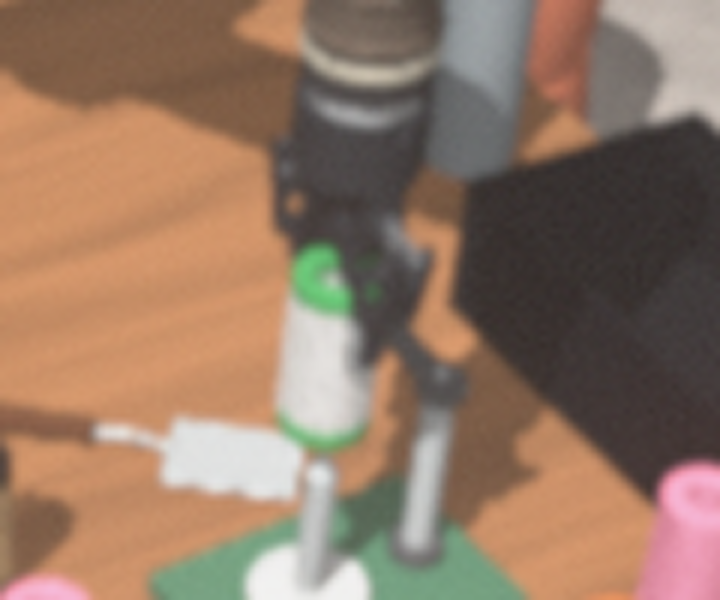

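The core's bottom is centred at crop (321,435), directly over the pipe tip at (319,470), about 1 mm apart sideways. I'll lower slowly and watch the force.

Emit:
apply_moves(
  moves=[
    [0.4,0,0,0.2,0],
    [0.4,0,0,0.2,0],
    [0.4,0,0,0.1,0],
    [0.4,0,0,0.1,0],
    [0.4,0,0,0.1,0],
    [0.4,0,0,0.1,0],
    [0.4,0,0,0,0],
  ],
)

```text
time: 12.9
tool_pos: [0.5806, 0.2532, 0.1805]
orientation: [[0.0, 1.0, -0.001], [1.0, -0.0, -0.0], [-0.0, -0.001, -1.0]]
force: [0.7, -0.6, -2.5]
gripper_width: 0.0524
grip_force: 42.1
```

Emit:
apply_moves(
  moves=[
    [0.4,0,0,0.1,0],
    [0.4,0,0,0.1,0],
    [0.4,0,0,0.1,0],
    [0.4,0,0,0.1,0],
    [0.4,0,0,0,0],
  ],
)

```text
time: 13.4
tool_pos: [0.5807, 0.2533, 0.1604]
orientation: [[-0.0, 1.0, -0.001], [1.0, 0.0, -0.0], [-0.0, -0.001, -1.0]]
force: [0.9, 1.1, -2.4]
gripper_width: 0.0523
grip_force: 42.1
```

Emit:
apply_moves(
  moves=[
    [0.4,0,0,0.15,0],
    [0.4,0,0,0.15,0],
    [0.4,0,0,0.15,0],
    [0.4,0,0,0.15,0],
    [0.4,0,0,0.15,0],
    [0.4,0,0,0.15,0],
    [0.4,0,0,0.15,0],
    [0.4,0,0,0.15,0],
    [0.4,0,0,0.1,0],
    [0.4,0,0,0.05,0],
    [0.4,0,0,0,0],
  ],
)

```text
time: 14.5
tool_pos: [0.5808, 0.2532, 0.0934]
orientation: [[0.0, 1.0, -0.0], [1.0, -0.0, -0.0], [-0.0, -0.0, -1.0]]
force: [0.7, 0.9, -2.7]
gripper_width: 0.0523
grip_force: 42.1
```

Emit:
apply_moves(
  moves=[
    [0.4,0,0,0.03,0],
    [0.4,0,0,0.03,0],
    [0.4,0,0,0.03,0],
    [0.4,0,0,0.02,0],
    [0.4,0,0,0,0],
  ],
)

```text
time: 15.0
tool_pos: [0.5808, 0.2532, 0.0881]
orientation: [[0.0, 1.0, -0.0], [1.0, -0.0, -0.0], [-0.0, -0.0, -1.0]]
force: [0.4, 1.4, -3.2]
gripper_width: 0.0525
grip_force: 42.1
```

Emit:
apply_moves(
  moves=[
    [0.4,0,0,0.02,0],
    [0.4,0,0,0.02,0],
    [0.4,0,0,0.02,0],
    [0.4,0,0,0,0],
  ],
)

```text
time: 15.4
tool_pos: [0.581, 0.2533, 0.0876]
orientation: [[0.0, 1.0, 0.002], [1.0, -0.0, 0.001], [0.001, 0.002, -1.0]]
force: [-3.6, -2.1, 9.7]
gripper_width: 0.0525
grip_force: 41.3
```

Contact at underside height 0.030 m means the core is seated. I'll release, rise, and go to the far side of the knob.

Emit:
apply_moves(
  moves=[
    [0.7,0,0,-0.02,0],
    [1,0,0,0,0],
    [1,0,0,0,0],
    [1,0,0,0,0],
    [1,0,0,0,0],
    [1,0,0,0,0],
    [1,0,0,-0.2,0],
    [1,0,0,-0.4,0],
    [1,0,0,-0.6,0],
    [1,0,0,-0.8,0],
    [1,0,0,-0.8,0],
    [1,0,0,-0.8,0],
    [1,0,0,-0.65,0],
    [0,0.4,-0.35,0,0],
    [0,0.6,-0.5,0,0],
    [0,0.6,-0.5,0,0],
    [0,0.6,-0.5,0,0],
    [0,0.5,-0.5,0,0],
    [0,0,0,0,0],
  ],
)

```text
time: 17.3
tool_pos: [0.4606, 0.3908, 0.2998]
orientation: [[-0.005, 1.0, -0.0], [1.0, 0.005, 0.001], [0.001, -0.0, -1.0]]
force: [0.7, 0.9, 0.7]
gripper_width: 0.0
grip_force: 0.0
```

Run:
```python
from h import *
s=telemetry.get_state(); print(s['tool_pos'],s['force'],s['joints'])
d=grab('scene'); save(d,'s4.png',(220,60,380,180),5)
ax=np.array([.577,.3385]); p=np.array([.462,.39])
for th in list(range(180,275,10))+[273]:
    t=np.radians(th); q=ax+.115*np.array([np.cos(t),np.sin(t)])+.025*np.array([np.sin(t),-np.cos(t)])
    e=(q-p)/.05; print(th,q.round(3),'x,y shares',e[1].round(2),e[0].round(2)); p=q
```

```text
[0.4605761  0.39083586 0.29982049] [0.65569333 0.86041184 0.73605457] [7.03123122e-01 2.95299309e-01 3.21736336e-01 1.59636491e+00
 1.11657866e-03 2.26923334e+00]
180 [0.462 0.364] x,y shares -0.53 -0.0
190 [0.459 0.343] x,y shares -0.41 -0.05
200 [0.46  0.323] x,y shares -0.41 0.02
210 [0.465 0.303] x,y shares -0.4 0.09
220 [0.473 0.284] x,y shares -0.38 0.16
230 [0.484 0.266] x,y shares -0.35 0.22
240 [0.498 0.251] x,y shares -0.3 0.28
250 [0.514 0.239] x,y shares -0.25 0.33
260 [0.532 0.23 ] x,y shares -0.19 0.36
270 [0.552 0.224] x,y shares -0.12 0.39
273 [0.558 0.222] x,y shares -0.02 0.12
```

View pics/s4.png

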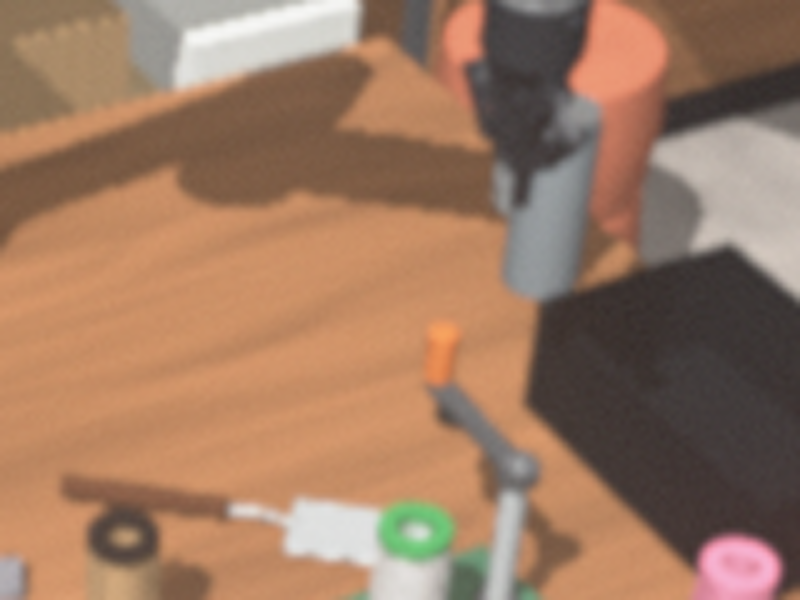

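The core stands on the pipe at crop (415,530), the knob is at (442,350), and the gripper hovers beyond it. I'll descend and push the first part of the arc.

Emit:
apply_moves(
  moves=[
    [0,0,0,0.5,0],
    [0,0,0,0.5,0],
    [0,0,0,0.5,0],
    [0,0,0,0.5,0],
    [0,0,0,0.42,0],
    [0,0,0,0,0],
    [0,-0.27,0,0,0],
    [0,-0.27,0,0,0],
    [0,-0.2,-0.02,0,0],
    [0,-0.2,-0.02,0,0],
    [0,-0.2,0.01,0,0],
    [0,-0.2,0.01,0,0],
    [0,-0.2,0.04,0,0],
    [0,-0.2,0.04,0,0],
    [0,-0.19,0.08,0,0],
    [0,-0.19,0.08,0,0],
    [0,-0.17,0.11,0,0],
    [0,-0.17,0.11,0,0],
    [0,-0.15,0.14,0,0],
    [0,-0.15,0.14,0,0],
  ],
)

```text
time: 19.35
tool_pos: [0.4997, 0.2494, 0.1776]
orientation: [[0.0, 1.0, -0.001], [1.0, -0.0, -0.0], [-0.0, -0.001, -1.0]]
force: [-1.7, 1.4, 0.2]
gripper_width: 0.0001
grip_force: 0.7
```

Emit:
apply_moves(
  moves=[
    [0,-0.12,0.16,0,0],
    [0,-0.12,0.16,0,0],
    [0,-0.1,0.18,0,0],
    [0,-0.1,0.18,0,0],
    [0,-0.06,0.19,0,0],
    [0,-0.06,0.19,0,0],
    [0,0,0,0,0],
  ],
)

```text
time: 20.05
tool_pos: [0.5538, 0.2217, 0.1775]
orientation: [[0.001, 1.0, 0.001], [1.0, -0.001, -0.001], [-0.001, 0.001, -1.0]]
force: [-0.4, -0.7, 0.6]
gripper_width: 0.0002
grip_force: 0.0
```

Emit:
apply_moves(
  moves=[
    [0,0,0.08,0,0],
    [0,0,0.06,0,0],
    [0,0,0.06,0,0],
    [0,0,0,0,0],
  ],
)

```text
time: 20.45
tool_pos: [0.5601, 0.222, 0.1777]
orientation: [[-0.001, 1.0, -0.004], [1.0, 0.001, -0.0], [-0.0, -0.004, -1.0]]
force: [-9.1, -0.9, 3.6]
gripper_width: 0.0004
grip_force: 4.6
```

Emit:
apply_moves(
  moves=[
    [0,0,0.06,0,0],
    [0,0,0.04,0,0],
    [0,0,0,0,0],
  ],
)

```text
time: 20.75
tool_pos: [0.5604, 0.222, 0.1776]
orientation: [[-0.002, 1.0, -0.013], [1.0, 0.002, -0.0], [-0.0, -0.013, -1.0]]
force: [-26.3, -2.4, 11.1]
gripper_width: -0.0003
grip_force: 13.3
```

That's the stop (26 N). I'll back off, rise and move to the red lever's far side.

Emit:
apply_moves(
  moves=[
    [0,0,-0.3,0,0],
    [0,0,-0.4,0,0],
    [0,0,0,0,0],
    [0,0,0,-0.6,0],
    [0,0,0,-0.8,0],
    [0,0,0,-0.8,0],
    [0,0,0,-0.3,0],
    [0,-0.5,0,0,0],
    [0,-0.8,0,0,0],
    [0,-0.8,0,0,0],
    [0,-0.8,-0.1,0,0],
    [0,-0.8,-0.1,0,0],
    [0,-0.8,-0.1,0,0],
    [0,-0.8,-0.1,0,0],
    [0,-0.8,-0.1,0,0],
    [0,-0.8,-0.1,0,0],
    [0,-0.8,-0.1,0,0],
    [0,-0.6,0,0,0],
    [0,0,0,0,0],
  ],
)

```text
time: 22.65
tool_pos: [0.4977, -0.1964, 0.3025]
orientation: [[0.004, 1.0, 0.0], [1.0, -0.004, -0.001], [-0.001, 0.0, -1.0]]
force: [-0.1, 0.2, -0.3]
gripper_width: -0.0004
grip_force: 0.0
```

Run:
```python
from h import *
s=telemetry.get_state(); print(s['tool_pos'],s['force'])
d=lever((.598,-.135)); a=d['frame'][150:270,130:330,::-1]
cv2.imwrite('pics/t5.png',cv2.resize(a,None,fx=4,fy=4,interpolation=cv2.INTER_CUBIC))
d['n']=0; np.savez('t5.npz',W=d['W'],F=d['F'],K=d['K'],R=d['R'],t=d['t'])
```

```text
[ 0.49769872 -0.19635363  0.30252634] [-0.11606998  0.19020275 -0.30329881]
lever n 150 radial deg 195.1301048126543 line deg 14.919608 c [ 0.50447494 -0.16028772]
```

View pics/t5.png

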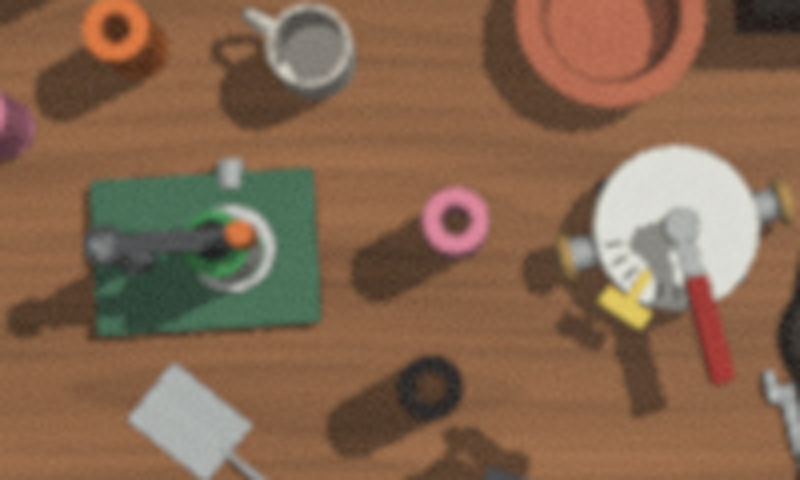

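Top view: swing arm home over the seated core (crop (170,240)), lever at its stop at (710,330), tab at (627,305). Next I'll fix the tab's centre line and plan the arc.

```bash
cat >> h.py <<'E'
def mark(D):
    H=hsv(D['F']); m=(H[...,0]>20)&(H[...,0]<36)&(H[...,1]>110)&(H[...,2]>90); m[:215]=0
    v,u=np.nonzero(m); P=plane(D,np.c_[u,v],.059); return P[(np.abs(P-[.53,-.09])<.05).all(1)]
E
python3 - <<'E'
from h import *
for n in('top0','t5'):
    D=dict(np.load(n+'.npz')); P=mark(D); c=P.mean(0); w,V=np.linalg.eigh(np.cov(P.T)); print(n,len(P),c,'minor axis deg',np.degrees(np.arctan2(V[1,0],V[0,0]))%180,np.sqrt(w))
    for ax in((.598,-.135),(.594,-.1365)): e=c-ax; print('  from axis',ax,np.degrees(np.arctan2(e[1],e[0])),np.hypot(*e))
ax=np.array([.598,-.135]); p=np.array([.503,-.210])
for th in(195,187,179,171,163,155,149,147):
    t=np.radians(th); q=ax+.11*np.array([np.cos(t),np.sin(t)])-.024*np.array([np.sin(t),-np.cos(t)])
    e=(q-p)/.05; print(th,q.round(3),'x,y shares',e[1].round(2),e[0].round(2)); p=q
E
```

```text
top0 91 [ 0.53032776 -0.09094999] minor axis deg 151.1976789378187 [0.00930916 0.01282899]
  from axis (0.598, -0.135) 146.93862106723424 0.08074612042817082
  from axis (0.594, -0.1365) 144.4207327716787 0.07828766210242269
t5 91 [ 0.53047815 -0.09167899] minor axis deg 148.81425772909319 [0.00981106 0.01268763]
  from axis (0.598, -0.135) 147.31637260358914 0.0802241245253191
  from axis (0.594, -0.1365) 144.79320722749299 0.07774283513680842
195 [ 0.498 -0.187] x,y shares 0.47 -0.1
187 [ 0.492 -0.172] x,y shares 0.29 -0.12
179 [ 0.488 -0.157] x,y shares 0.3 -0.08
171 [ 0.486 -0.141] x,y shares 0.31 -0.04
163 [ 0.486 -0.126] x,y shares 0.31 0.0
155 [ 0.488 -0.11 ] x,y shares 0.31 0.05
149 [ 0.491 -0.099] x,y shares 0.23 0.06
147 [ 0.493 -0.095] x,y shares 0.07 0.03
```

Emit:
apply_moves(
  moves=[
    [0,-0.3,0.1,0,0],
    [0,0,0,0.5,0],
    [0,0,0,0.7,0],
    [0,0,0,0.7,0],
    [0,0,0,0.7,0],
    [0,0,0,0.7,0],
    [0,0,0,0.7,0],
    [0,0,0,0.52,0],
    [0,0,0,0,0],
    [0,0,0,0,0],
  ],
)

```text
time: 23.7
tool_pos: [0.5028, -0.2074, 0.0773]
orientation: [[-0.001, 1.0, -0.0], [1.0, 0.001, 0.0], [0.0, -0.0, -1.0]]
force: [0.2, -0.9, 0.2]
gripper_width: 0.0
grip_force: 0.0
```

Emit:
apply_moves(
  moves=[
    [0,0.2,-0.05,0,0],
    [0,0.2,-0.05,0,0],
    [0,0.15,-0.06,0,0],
    [0,0.15,-0.06,0,0],
    [0,0.15,-0.04,0,0],
    [0,0.15,-0.04,0,0],
    [0,0.15,-0.02,0,0],
    [0,0.15,-0.02,0,0],
    [0,0.15,0,0,0],
    [0,0.15,0,0,0],
    [0,0.15,0.02,0,0],
    [0,0.12,0.02,0,0],
    [0,0,0,0,0],
    [0,-0.5,0,0,0],
    [0,-1,0,0,0],
    [0,-1,0,0,0],
    [0,-1,0,0,0],
    [0,0,0,0,0],
  ],
)

```text
time: 25.5
tool_pos: [0.4871, -0.294, 0.0763]
orientation: [[0.006, 1.0, 0.0], [1.0, -0.006, -0.0], [-0.0, 0.0, -1.0]]
force: [0.2, -0.3, 0.5]
gripper_width: -0.0001
grip_force: 0.0
```

```bash
cat >> h.py <<'E'
def check():
    print(telemetry.get_state()['tool_pos'])
    for i in range(3):
        d=lever((.598,-.135)); H=hsv(d['F']); z=d['W'][...,2]
        m=((H[...,0]<7)|(H[...,0]>174))&(H[...,1]>140)&(z>.08)&(z<.105); v,u=np.nonzero(m); P=plane(d,np.c_[u,v],.094); P=P[np.hypot(*(P-[.598,-.135]).T)<.16]
        l=cv2.fitLine(P.astype(np.float32),2,0,.01,.01).ravel(); e=np.array([.5304,-.0915])-l[2:]; print('tab off lever line mm',1000*(l[0]*e[1]-l[1]*e[0])*np.sign(-l[0]))
    return d
E
python3 -c "
from h import *
check()"
```

```text
[ 0.48705755 -0.29397457  0.07629627]
lever n 150 radial deg 156.25906981697784 line deg 156.57991 c [ 0.51094411 -0.09671094]
tab off lever line mm -12.514759707578909
lever n 149 radial deg 156.29705230592424 line deg 156.2072 c [ 0.51043928 -0.09655816]
tab off lever line mm -12.681030208980326
lever n 151 radial deg 156.38505716550515 line deg 155.84735 c [ 0.50985031 -0.09646097]
tab off lever line mm -12.934971990978026
```

Emit:
apply_moves(
  moves=[
    [0,1,0,0,0],
    [0,1,0,0,0],
    [0,1,0,0,0],
    [0,0.4,0,0,0],
    [0,0.1,0,0,0],
    [0,0.1,0.02,0,0],
    [0,0.1,0.03,0,0],
    [0,0.08,0.02,0,0],
    [0,0,0,0,0],
    [0,-0.5,0,0,0],
    [0,-1,0,0,0],
    [0,-1,0,0,0],
    [0,-1,0,0,0],
    [0,0,0,0,0],
  ],
)

```text
time: 27.05
tool_pos: [0.4911, -0.2812, 0.0767]
orientation: [[0.007, 1.0, 0.002], [1.0, -0.007, -0.002], [-0.002, 0.002, -1.0]]
force: [0.2, 0.4, 0.6]
gripper_width: 0.0001
grip_force: 0.0
```

```bash
python3 -c "
from h import *
check()"
```

```text
[ 0.49113896 -0.28118898  0.07666508]
lever n 142 radial deg 149.36086774932258 line deg 149.74564 c [ 0.51564301 -0.08621826]
tab off lever line mm -2.8728130374645384
lever n 136 radial deg 149.44741153987536 line deg 149.52092 c [ 0.515167   -0.08610517]
tab off lever line mm -3.077194929277299
lever n 134 radial deg 149.3655952005056 line deg 149.73 c [ 0.51552192 -0.08615573]
tab off lever line mm -2.884032104346423
```

Emit:
apply_moves(
  moves=[
    [0,1,0,0,0],
    [0,1,0,0,0],
    [0,1,0,0,0],
    [0,0.4,0,0,0],
    [0,0.1,0,0,0],
    [0,0.04,0.01,0,0],
    [0,0.04,0.01,0,0],
    [0,0,0,0,0],
    [0,-0.5,0,0,0],
    [0,-1,0,0,0],
    [0,-1,0,0,0],
    [0,-1,0,0,0],
    [0,0,0,0,0],
  ],
)

```text
time: 28.5
tool_pos: [0.492, -0.2777, 0.0766]
orientation: [[0.008, 1.0, 0.002], [1.0, -0.008, -0.002], [-0.002, 0.002, -1.0]]
force: [-0.3, 0.7, -0.7]
gripper_width: -0.0
grip_force: 0.0
```

```bash
python3 -c "
from h import *
d=check(); P=mark(d)
ax=np.array([.598,-.135]); t=np.radians(147.3); 
for th in (145,147.3,149): 
    t=np.radians(th); s=(P-ax)@[-np.sin(t),np.cos(t)]; print(th,'visible yellow each side',(s>0).sum(),(s<0).sum(),s.min(),s.max())
f=d['frame'][190:250,260:340,::-1]; cv2.imwrite('pics/t6.png',cv2.resize(f,None,fx=8,fy=8,interpolation=cv2.INTER_CUBIC))"
```

```text
[ 0.49196385 -0.27768537  0.07664247]
lever n 141 radial deg 147.34306617125281 line deg 147.84215 c [ 0.51745965 -0.08337946]
tab off lever line mm -0.012834396987564112
lever n 138 radial deg 147.34016430480855 line deg 147.7525 c [ 0.51785302 -0.08362585]
tab off lever line mm -0.03522035095656229
lever n 139 radial deg 147.31588667279107 line deg 147.59813 c [ 0.51817511 -0.08378458]
tab off lever line mm -0.036542620806668744
145 visible yellow each side 13 12 -0.017724179428616635 0.026399216189627893
147.3 visible yellow each side 13 12 -0.02121478490719271 0.023254246102598533
149 visible yellow each side 13 12 -0.02377314076998094 0.02090533623379926
```

View pics/t6.png

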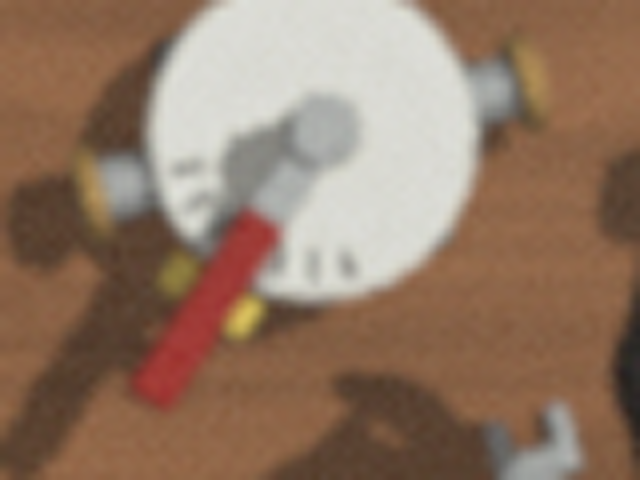

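The lever lies centred over the tab: yellow shows equally at crop (180,272) and (243,316), and the offset is about 0 mm. The arm is clear of everything, so I'm handing in.

```bash
python3 -c "
from h import *
print(hand_in())"
```

```text
the job is handed in; nothing more can be done
None
```

The job is handed in at about 28.5 s of the 72 s: I shut the red valve, seated the fresh core on its pipe, swung the arm home over it, then set the red lever on the yellow marker; no contact was seen with the blue lever, used core, mug or mould.

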